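# Dial open the gold-leaf chest's padlock and present it

### The job

The black gold-leaf chest is locked by a brass combination padlock lying in the steel nest on its lid. Turn the black dial clockwise, feeling its clicks, until the white end of its bar points at the red mark and the dial rests in that notch, then pull the steel shackle straight out until it stands fully open while the lock stays in its nest. Finally lift the open lock level, dial upwards, well clear of the chest (its underside more than 20 cm above the table) and finish while still holding it there in the gripper; leave the other things on the desk where they are.

Things in the scene. Friction and masses are not known exactly. Their poses are not given: they have to be found in the camera images.
- chest: Black lacquered chest with mint bands, fixed to the table, 220 x 200 x 60 mm (x, y, z); origin at the centre of its underside. On its lid a steel hasp plate 4 mm thick carries the lock's nest, centred at x = +5 mm: a rim 8 mm tall, 5 mm thick, 1 mm play around the lock body, so that the lock cannot turn or slide but lifts straight up once its shackle is open.
- staple_eye (a point): Middle of a steel arch fixed to the chest, over the shackle's +y leg against the lock body's -x side; it holds the lock down until the shackle is open. The arch is 5 mm thick in x, 23 mm wide in y, its top 26 mm above the hasp plate; this point lies 13 mm below its top, axes as the chest's.
- lock: Loose brass padlock, 0.4 to 0.55 kg in all, lying on its back in the nest; body 56 x 64 x 26 mm (x, y, z), origin at the centre of its underside, z up, axes parallel to the chest's. The dial is on its top face at x = y = 0, a small red mark at the face's +x edge; the shackle sticks out to -x. Once open it can be lifted by the dial's bar, which carries it level.
- dial (a joint): Dial angle, rad, counter-clockwise from above: the angle from the lock's +x (the red mark) to the white end of the bar; 0 = white end at the red mark. Stops at -0.5 and 3.0; starts in a notch between 0.6 and 2.6. Click notches every 0.628 rad, one at 0, hold the dial within about 0.1 rad; leaving one takes about 0.04 N m. Only in the notch at 0 is the shackle free.
- dial_grip (a point): On the dial's axis at mid height of its bar, 41 mm above the lock's underside; x axis to the bar's white end. The bar is 40 mm long, 12 mm wide, 20 mm tall (31 to 51 mm above the lock's underside); under it a disc of 42 mm diameter, 5 mm thick.
- shackle (a joint): How far the shackle is pulled out, m: 0 = shut, 0.024 = fully open (stop). It slides along the lock's -x with about 3 N of friction and stays where it is left. With the dial off the mark it has only about 1 mm of play. At more than 0.018 its +y leg is out of the staple eye.
- shackle_bow (a point): Middle of the shackle's bow, a round bar of 9 mm diameter along the lock's y, its centre 14 mm above the lock's underside (18 mm above the lid) and, shut, 74 mm from the lock's origin to -x. The legs lie at y = -21 and +21 mm. It can be pinched from above with one finger in the loop: 33 mm are free between bow and staple eye and between the legs.
- oil_bottle: bystander: green glass bottle, 52 mm across, 130 mm tall; origin under its centre
- varnish_jar: bystander: amber jar, 60 mm across, 75 mm tall; origin under its centre
- rinse_cup: bystander: white cup, 68 mm across, 70 mm tall; origin under its centre
- paint_brush: bystander: brush lying flat, about 200 mm long; origin under its middle
- palette_knife: bystander: palette knife lying flat, about 280 mm long; origin under its middle
- tube_blue: bystander: paint tube with blue band lying flat, 74 x 26 x 16 mm; origin under its middle
- tube_red: bystander: paint tube with red band lying flat, 74 x 26 x 16 mm; origin under its middle
- pigment_pot: bystander: small pot with white cap, 30 mm across, 28 mm tall, standing on the chest's lid in the corner at +x, +y of the lock; origin under its centre
Not all that is in view belongs to the job. There is more than one size of the lock; the job needs the middle-sized.

How it is judged:
By the outcome, as a careful person would: the job done as asked, in the order asked, and still so for the second after the job is handed in, while the arm keeps its last pose, push and grip.
It also fails if it takes over 70 s, if anything falls off the work surface, if the arm or the gripper's body presses on something with over 40 N, if the wrist force passes 120 N, or if a joint passes its speed limit or range.

### The arm

A 6-joint arm with a two-finger parallel gripper is mounted at the origin on the work surface. World frame = base frame: x ahead of the robot, y to its left, z up, the work surface at z = 0. Lengths are in mm, angles in rad, forces in N, time in s.
With the tool pointing down it reaches from about 300 to 775 mm from the base axis. Payload 14.6 kg.
Tool frame: the origin (TCP) lies between the finger pads; the fingertips stand manip.tip_reach ahead of it and the grasp point (between the pads) lies 5 mm behind it (manip.tip_reach is the distance from the TCP to the fingertips, in mm); z points along the fingers, y is the line along which they close (so a half turn about z gives the same grasp; the last joint's range is limited). The gripper opens to 94 mm and grips with 3 to 60 N. Pads are 16 mm wide; open, the fingers measure 119 mm over their backs; the gripper's body (75 mm by 177 mm) begins 78 mm behind the grasp point.
Start: joints at [1.261, 0.3, 1.521, -0, 1.321, -0.067], TCP at [132.23, 533.858, 219.446] pointing down, gripper open.
Joint ranges: [-3.03, 3.03], [-0.79, 2.21], [0.23, 2.52], [-1.04, 4.18], [0, 3.07], [-2.55, 2.55]. Speed limits (rad/s): [2.22, 2.22, 2.57, 3.14, 3.14, 3.14].

### API

Orientations are given as [roll, pitch, yaw] about the fixed x, y, z axes, in that order (R = Rz(yaw) Ry(pitch) Rx(roll)).
In Python, from cell import manip gives the robot as it stands. The module is installed in compiled form; this text tells all that it offers.
- The arm moves only by the shell command python3 -m creep 'ROWS' [FORCE]. ROWS is JSON, a list of rows, each a list of 3 entries, a list of its own where there are three numbers: the opening, from -1 (shut) to 1 (fully open), then the shift along the tool's x, y, z in cm, then the turn about the tool's z in units of 5 degrees (1.0 is 5 degrees). In form: [[grip, [tx, ty, tz], roll], ...]. A call has 1 to 12 rows; each row is the pose to reach, as a shift and turn from the pose commanded when the call began, along the tool's axes at that moment; what a row does not reach only later rows make up. A row lasts 1/10 s, in which the tool goes at most 50 mm and 8.59 degrees, less where a joint would pass 70% of its speed; a pose out of reach is approached as far as the arm can. A call with a gripper value outside its range is refused whole. The fingers move at their own pace and stop on an object; FORCE is the grip in N (left out, the last holds). Time passes only in rows, so rows that repeat a pose let the fingers close. It gives the time, the measured TCP pose, the force, the opening and the grip force at its end, in the units of the state.
- manip.read_state(): the state, without advancing time (a new reading comes with each control period).
- manip.camera(name): name is "side" or "top" or "wrist"; returns the picture (480x640x3 uint8, red, green, blue); there is no depth.
- manip.camera_params(name): a dict with "fovy" (degrees; the focal length in pixels is half the picture's height over the tangent of half this angle, whatever the lens; pixels are square), "cx", "cy" (the principal point, pixels), "origin" and "attitude" of the camera in the world. Camera axes: x right, y down, z forward; pixel columns grow to the right and rows downward; lengths in mm; the calibration is good to about 2 mm. A picture is of the moment at which its call begins: read the wrist's pose just before it. camera_params takes no time and is no camera call; for the wrist camera it gives the pose at the moment of the call.
- manip.sign_off(): hands the job in; it is judged then, once.
The state is a dict: "clock": time; "joints": joint angles; "qd": joint speeds; "effort": joint torques, N m; "eef_pos": TCP position; "eef_rot": TCP orientation; "wrist_force": force on the tool from outside, world axes, zero at the start; "moment": the same for the moment, N m; "finger_gap": finger opening in mm; "finger_force": force on a finger pad.
Only numpy, scipy, OpenCV 4.12 (cv2) and the standard library are available. Lean on these libraries where they do the work, as an engineer would, in place of code of your own. Each camera call takes 0.05 s, during which the arm holds its last target. There are 200 camera calls.

## Working session

There is one attempt and no reset: what is moved stays moved. The work goes in short steps, Python scripts to look and compute and a shell command to move; the robot and the scene stay as the last step left them, time stands still between calls to the robot, and variables do not carry over. Pictures are saved under pics/ and viewed, at most 10 in all, crops included, and the job is handed in when it is done.

```bash
mkdir -p pics
python3 - <<'E'
from cell import manip
import cv2
print(manip.read_state(), manip.tip_reach)
for n in ("top","side","wrist"):
    print(n, manip.camera_params(n))
    cv2.imwrite(f"pics/{n}0.png", manip.camera(n)[:,:,::-1])
E
```

```text
{'clock': 0.0, 'joints': array([ 1.26141576e+00,  3.00485389e-01,  1.52162128e+00,  1.74648752e-05,
        1.32068214e+00, -6.65905469e-02]), 'qd': array([ 0.00112103,  0.00019358, -0.00264373,  0.00136424,  0.00147038,
        0.00042933]), 'effort': array([ 4.06135705e-04, -5.31802511e+01, -3.52748930e+01,  7.08709401e-02,
        2.43473472e-02, -9.91144498e-05]), 'eef_pos': array([132.14116215, 533.62387706, 218.86147741]), 'eef_rot': array([-3.14040028e+00, -9.64720633e-05,  2.89879824e+00]), 'wrist_force': array([-0.01150553,  0.34215143, -0.43631236]), 'moment': array([-5.24647906e-02,  2.68789100e-02, -2.84838019e-05]), 'finger_force': 0.0, 'finger_gap': 93.87045254589357} 14.0
top {'fovy': 55.94569261286321, 'cx': 315.43686280238927, 'cy': 251.38804695474286, 'origin': array([465.41717119,  -1.40724587, 960.58545062]), 'attitude': array([-3.08137679,  0.00407247, -1.55241153])}
side {'fovy': 55.4265704536685, 'cx': 320.1392701948927, 'cy': 243.34367564091804, 'origin': array([337.20558088, 727.89885225, 888.62535946]), 'attitude': array([-2.39420589, -0.01083547, -2.83793297])}
wrist {'fovy': 58.324873099377406, 'cx': 316.6742657508011, 'cy': 239.82800920456168, 'origin': array([ 62.02049796, 550.85783491, 384.93902177]), 'attitude': array([2.88986577e+00, 8.39432802e-04, 1.32956828e+00])}
```

View pics/top0.png

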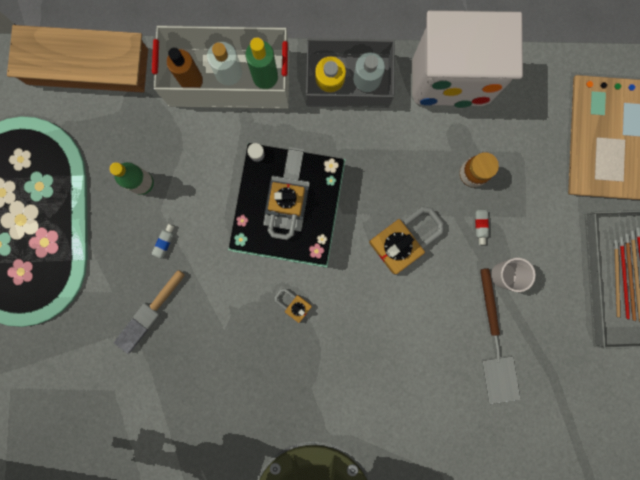

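View pics/side0.png

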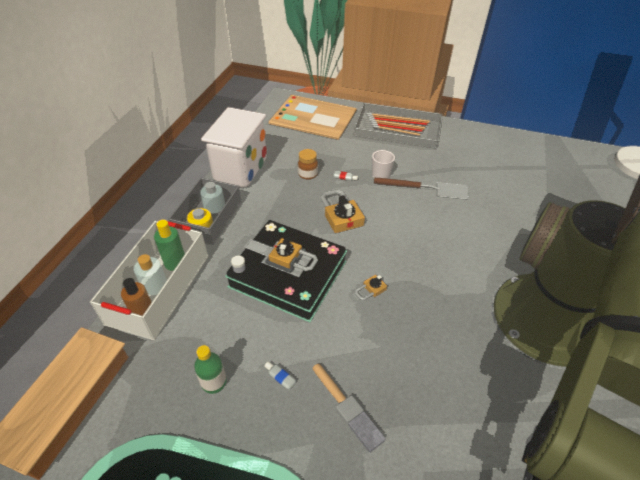

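The top view shows the chest at about (287,205), with the lock's dial at (286,198), the shackle bow at (281,232) and the pigment pot at (256,152). The side view shows the dial at about (285,250). I'll enlarge both.

```bash
cat > h.py <<'E'
import numpy as np, cv2
from scipy.spatial.transform import Rotation as R
from cell import manip
def ray(p,uv):
    f=240/np.tan(np.radians(p["fovy"])/2)
    d=R.from_euler("xyz",p["attitude"]).as_matrix()@np.array([(uv[0]-p["cx"])/f,(uv[1]-p["cy"])/f,1])
    return np.array(p["origin"]),d/np.linalg.norm(d)
def proj(p,X):
    f=240/np.tan(np.radians(p["fovy"])/2)
    c=R.from_euler("xyz",p["attitude"]).as_matrix().T@(np.array(X)-p["origin"])
    return np.array([p["cx"]+f*c[0]/c[2],p["cy"]+f*c[1]/c[2]])
def atz(p,uv,z):
    o,d=ray(p,uv); return o+d*(z-o[2])/d[2]
def tri(obs):
    A=np.zeros((3,3));b=np.zeros(3)
    for p,uv in obs:
        o,d=ray(p,uv);M=np.eye(3)-np.outer(d,d);A+=M;b+=M@o
    X=np.linalg.solve(A,b)
    return X,[np.linalg.norm(np.cross(X-ray(p,u)[0],ray(p,u)[1])) for p,u in obs]
E
python3 - <<'E'
import cv2,numpy as np
a=cv2.imread("pics/top0.png")[135:275,222:352]; b=cv2.imread("pics/side0.png")[210:320,220:355]
a=cv2.resize(a,None,fx=3,fy=3,interpolation=cv2.INTER_CUBIC); b=cv2.resize(b,None,fx=3,fy=3,interpolation=cv2.INTER_CUBIC)
c=np.zeros((420,800,3),np.uint8); c[:,:390]=a; c[:330,395:800]=b
cv2.imwrite("pics/c1.png",c)
E
```

```text
(no output)
```

View pics/c1.png

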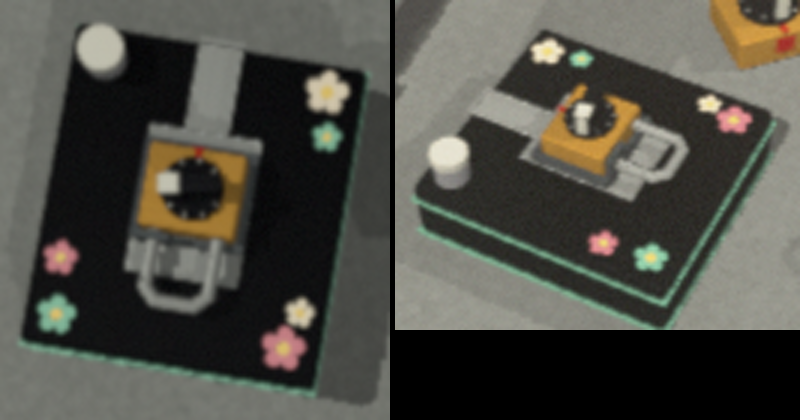

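The enlargement shows the lid corners in both views, and the bar's white end pointing to about +y (left in the top view). The red mark is at crop (199,152), the dial centre at (192,188) and the bow at (177,303). Next I'll triangulate.

Run:
```python
from h import *
T=manip.camera_params("top");S=manip.camera_params("side")
t=lambda x,y:(222+x/3-.33,135+y/3-.33); s=lambda x,y:(220+(x-395)/3-.33,210+y/3-.33)
P=[]
for n,a,b in [("++",(80,25),(415,200)),("+-",(368,72),(545,30)),("--",(315,395),(775,120)),("-+",(22,342),(660,303)),
   ("dial",(192,188),(589,117)),("bow",(177,303),(676,155)),("red",(199,152),(563,107)),("white",(168,183),(583,112))]:
    X,r=tri([(T,t(*a)),(S,s(*b))]);P.append(X);print(n,X.round(1),np.round(r,1))
P=np.array(P);c=P[:4].mean(0);d=P[0]+P[1]-P[2]-P[3];print("centre",c,"yaw",np.arctan2(d[1],d[0]),np.linalg.norm(d)/2)
e=P[0]+P[3]-P[1]-P[2];print(np.arctan2(-e[0],e[1]),np.linalg.norm(e)/2)
for z in (64,105): pass
print("top dial at z95",atz(T,t(192,188),95),"bow78",atz(T,t(177,303),78))
```

```text
++ [742.4 146.1  42. ] [0.3 0.3]
+- [710.  -52.   54.8] [0.2 0.2]
-- [492.1 -19.7  46.3] [1.5 1.5]
-+ [525.2 179.9  43.2] [2.3 2.3]
dial [623.1  63.1  92.1] [1.4 1.4]
bow [548.9  71.7  82.9] [1.2 1.2]
red [646.7  59.   91.6] [1.3 1.3]
white [622.1  76.7 112.6] [1.2 1.2]
centre [617.40851406  63.59462822  46.557369  ] yaw -0.15065647672904933 220.02673513975733
-0.16331212365680378 201.65036074166886
top dial at z95 [621.16177831  62.54445543  95.        ] bow78 [548.19553863  71.91302542  78.        ]
```

```bash
python3 -m creep '[[1,[-56.7,-34.2,0],13.4],[1,[-56.7,-34.2,0],13.4],[1,[-56.7,-34.2,0],13.4],[1,[-56.7,-34.2,0],13.4],[1,[-56.7,-34.2,0],13.4],[1,[-56.7,-34.2,0],13.4],[1,[-56.7,-34.2,0],13.4],[1,[-56.7,-34.2,0],13.4],[1,[-56.7,-34.2,0],13.4],[1,[-56.7,-34.2,0],13.4],[1,[-56.7,-34.2,0],13.4],[1,[-56.7,-34.2,0],13.4]]' 20; python3 -c "
from h import *
s=manip.read_state();print(s['clock'],s['eef_pos'],s['eef_rot'],s['joints'])"
```

```text
clock: 1.35
eef_pos: [557.5, 107.7, 219.3]
eef_rot: [-3.141, -0.0, 1.729]
wrist_force: [-0.0, 0.5, -0.5]
finger_gap: 94.2
finger_force: 0.0
1.35 [557.54105497 107.69868359 219.31640236] [-3.14141160e+00 -6.99952684e-05  1.72922261e+00] [ 1.26289419e-01  3.39946159e-01  1.46866979e+00  6.59964693e-05
  1.33315991e+00 -3.21524144e-02]
```

```bash
cat > snap.py <<'E'
import sys,json
from h import *
n=sys.argv[1]; p=manip.camera_params("wrist"); im=manip.camera("wrist")
cv2.imwrite(f"pics/{n}.png",im[:,:,::-1]); json.dump({k:np.array(v).tolist() for k,v in p.items()},open(f"{n}.json","w"))
s=manip.read_state();print(s['clock'],s['eef_pos'],s['eef_rot'])
E
python3 snap.py w1; python3 -m creep '[[1,[-5.1,3.7,0],0],[1,[-5.1,3.7,0],0],[1,[-5.1,3.7,0],0],[1,[-5.1,3.7,0],0]]'; python3 snap.py w2
python3 -c "
import cv2,numpy as np
a=cv2.imread('pics/w1.png');b=cv2.imread('pics/w2.png')
c=np.zeros((600,800,3),np.uint8);c[:300,:400]=cv2.resize(a,(400,300));c[300:,:400]=cv2.resize(b,(400,300))
cv2.imwrite('pics/w12.png',c[:,:400])"
```

```text
1.4 [561.06182918 102.9903683  218.74701844] [3.14140671e+00 1.36306620e-03 1.72579391e+00]
clock: 1.8
eef_pos: [600.4, 65.7, 219.2]
eef_rot: [-3.141, -0.0, 1.73]
wrist_force: [0.5, 0.2, 0.7]
finger_gap: 94.3
finger_force: 0.0
1.85 [600.29353511  66.04554411 219.4201732 ] [-3.14121843e+00 -1.92173277e-04  1.73030403e+00]
```

View pics/w12.png

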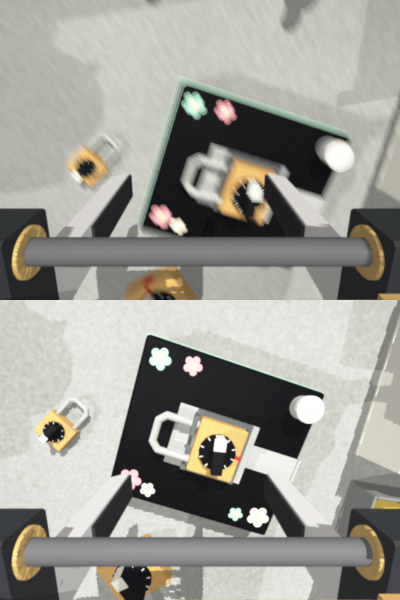

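The wrist view w2 shows the lock's dial at about (217,455-300)·1.6 with the white end up (tool +x) and the red mark to the right. I'll take a second view 60 mm away and view crops of both.

```bash
python3 -m creep '[[1,[-6,0,0],0],[1,[-6,0,0],0],[1,[-6,0,0],0],[1,[-6,0,0],0],[1,[-6,0,0],0],[1,[-6,0,0],0]]'; python3 snap.py w3
python3 -c "
import cv2,numpy as np
a=cv2.imread('pics/w2.png')[155:305,220:420];b=cv2.imread('pics/w3.png')[60:210,220:420]
c=np.vstack([cv2.resize(i,None,fx=2,fy=2,interpolation=cv2.INTER_CUBIC) for i in (a,b)])
cv2.imwrite('pics/w23.png',c)"
```

```text
clock: 2.45
eef_pos: [610.4, 6.9, 219.5]
eef_rot: [3.142, -0.0, 1.731]
wrist_force: [-0.3, 0.2, -0.1]
finger_gap: 94.2
finger_force: 0.0
2.5 [610.38789417   6.6831773  219.52777773] [3.14152606e+00 1.96906483e-06 1.73054327e+00]
```

View pics/w23.png

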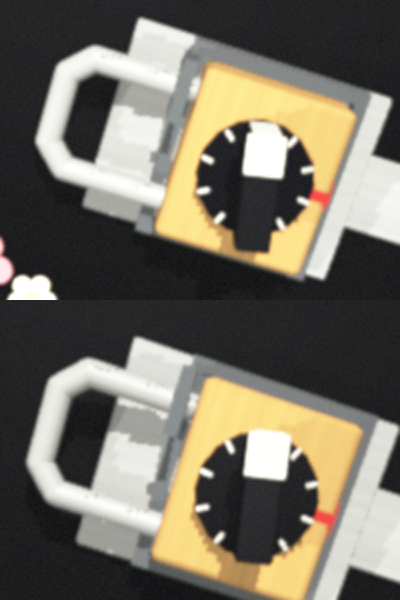

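Run:
```python
from h import *
import json
A=json.load(open("w2.json"));B=json.load(open("w3.json"))
a=lambda x,y:(220+x/2-.25,155+y/2-.25); b=lambda x,y:(220+x/2-.25,60+(y-300)/2-.25)
G={}
for n,u,v,z in [("c-+",(210,65),(208,378),90),("c++",(356,105),(362,428),90),("c--",(155,232),(152,555),90),("c+-",(300,275),(304,600),90),
  ("red",(320,198),(325,518),90),("bow",(50,112),(40,428),78),("white",(265,128),(269,431),115),("black",(252,250),(253,561),115)]:
    X,r=tri([(A,a(*u)),(B,b(*v))]);p,q=atz(A,a(*u),z),atz(B,b(*v),z);G[n]=(p+q)/2
    print(n,X.round(1),np.round(r,1),"| at z:",p.round(1),q.round(1))
c=sum(G[k] for k in("c-+","c++","c--","c+-"))/4
d=G["c++"]+G["c+-"]-G["c-+"]-G["c--"];e=G["c++"]+G["c-+"]-G["c+-"]-G["c--"]
print("centre",c,"yaw",np.arctan2(d[1],d[0]),np.arctan2(-e[0],e[1]),np.linalg.norm(d)/2,np.linalg.norm(e)/2)
w=G["white"]-G["black"];print("bar world ang",np.arctan2(w[1],w[0]),"centre",(G["white"]+G["black"])/2,np.linalg.norm(w))
m=G["red"]-c;print("red ang",np.arctan2(m[1],m[0]));m=G["bow"]-c;print("bow dist",np.linalg.norm(m),np.arctan2(-m[1],-m[0]))
```

```text
c-+ [600.5  98.3  81.1] [0.3 0.3] | at z: [600.4  99.5  90. ] [600.2  97.6  90. ]
c++ [656.8  91.1  71.2] [0.1 0.1] | at z: [652.8  93.8  90. ] [653.2  90.3  90. ]
c-- [590.8  37.8  92.9] [0.1 0.1] | at z: [590.7  36.8  90. ] [590.7  37.4  90. ]
c+- [644.2  31.5  97.1] [0. 0.] | at z: [645.5  28.9  90. ] [645.3  30.4  90. ]
red [646.6  59.4  92.4] [0. 0.] | at z: [647.   58.8  90. ] [647.   59.3  90. ]
bow [547.   73.1  83.9] [0.3 0.3] | at z: [546.4  71.9  78. ] [545.7  72.9  78. ]
white [621.3  84.  106.7] [0.2 0.2] | at z: [620.1  85.5 115. ] [620.9  83.8 115. ]
black [623.2  44.  114.6] [0.1 0.1] | at z: [623.3  44.1 115. ] [623.1  44.  115. ]
centre [622.35947696  64.32592912  90.        ] yaw -0.12908847511292515 -0.1373916272153686 54.15627852042652 62.54354565353087
bar world ang 1.6374019047311552 centre [621.84898368  64.36409845 115.        ] 40.64865523182087
red ang -0.21073660993024446
bow dist 77.63784480313603 -0.10542473903771099
```

The bar, disc and body are clear in both views, and the lock centre is at about (622,64) with yaw about -0.14. The bar points at about 1.64–1.74 in the world, which makes it the 1.885 notch. I'll descend on the bar.

```bash
python3 -m creep '[[-0.1,[5.4,2.1,0],0.5],[-0.1,[5.4,2.1,0],0.5],[-0.1,[5.4,2.1,3],0.5],[-0.1,[5.4,2.1,6],0.5],[-0.1,[5.4,2.1,8],0.5],[-0.1,[5.4,2.1,9.5],0.5],[-0.1,[5.4,2.1,10.2],0.5],[-0.1,[5.4,2.1,10.7],0.5],[-0.1,[5.4,2.1,10.7],0.5],[-0.1,[5.4,2.1,10.7],0.5]]' 10; python3 -m creep '[[-1,[0,0,0],0],[-1,[0,0,0],0],[-1,[0,0,0],0],[-1,[0,0,0],0],[-1,[0,0,0],0],[-1,[0,0,0],0],[-1,[0,0,0],0],[-1,[0,0,0],0]]' 12; python3 -c "
from h import *
s=manip.read_state();print(s['moment'],s['joints'])"
```

```text
clock: 3.5
eef_pos: [623.1, 62.4, 113.3]
eef_rot: [3.14, 0.0, 1.686]
wrist_force: [-0.1, -0.2, 0.3]
finger_gap: 42.3
finger_force: 0.0
clock: 4.3
eef_pos: [622.7, 62.4, 112.6]
eef_rot: [3.141, 0.0, 1.686]
wrist_force: [-0.2, -0.3, 2.3]
finger_gap: 11.5
finger_force: 11.9
[-0.10612455  0.26374258 -0.00161627] [ 4.13562723e-02  5.66024068e-01  1.39995220e+00 -5.31960854e-05
  1.17549866e+00 -7.36181171e-02]
```

```bash
python3 -m creep '[[-1,[0,0,0],1],[-1,[0,0,0],2],[-1,[0,0,0],3],[-1,[0,0,0],4],[-1,[0,0,0],5],[-1,[0,0,0],6]]' 12; python3 -c "
from h import *
s=manip.read_state();print(s['moment'],s['wrist_force'])"; python3 -m creep '[[-1,[0,0,0],1],[-1,[0,0,0],2],[-1,[0,0,0],3],[-1,[0,0,0],4],[-1,[0,0,0],5],[-1,[0,0,0],6]]' 12; python3 -c "
from h import *
s=manip.read_state();print(s['moment'],s['wrist_force'])"
```

```text
clock: 4.9
eef_pos: [622.2, 62.4, 112.6]
eef_rot: [-3.14, 0.0, 1.159]
wrist_force: [-6.0, 0.6, 4.3]
finger_gap: 11.8
finger_force: 12.0
[-0.01939014  1.20705544 -0.02508506] [-6.00985223  0.59358215  4.27130093]
clock: 5.5
eef_pos: [622.1, 62.8, 112.5]
eef_rot: [-3.14, 0.001, 0.635]
wrist_force: [-5.2, 2.1, 4.2]
finger_gap: 12.1
finger_force: 12.0
[0.37341634 1.36962517 0.02748845] [-5.22077567  2.11144212  4.15909585]
```

```bash
m(){ python3 -c "
from h import *
s=manip.read_state();print('M',s['moment'].round(4),s['wrist_force'].round(1),s['eef_rot'][2].round(3))"; }
python3 -m creep '[[-1,[0,0,0],1],[-1,[0,0,0],2],[-1,[0,0,0],3],[-1,[0,0,0],4],[-1,[0,0,0],4]]' 12|head -1;m
python3 -m creep '[[-1,[0,0,0],1],[-1,[0,0,0],1]]' |head -1;m
python3 -m creep '[[-1,[0,0,0],1],[-1,[0,0,0],1]]' |head -1;m
python3 -m creep '[[-1,[0,0,0],1],[-1,[0,0,0],1]]' |head -1;m
python3 -m creep '[[-1,[0,0,0],1],[-1,[0,0,0],1]]' |head -1;m
python3 -m creep '[[-1,[0,0,0],0.5],[-1,[0,0,0],0.5]]' |head -1;m
python3 -m creep '[[-1,[0,0,0],0.5],[-1,[0,0,0],0.5]]' |head -1;m
```

```text
clock: 6.0
M [ 0.345   1.2099 -0.0324] [-5.1  2.1  4.3] 0.287
clock: 6.2
M [0.3636 1.2107 0.0238] [-4.7  2.8  5.2] 0.2
clock: 6.4
M [ 0.6035  1.2369 -0.0588] [-6.6  2.7  4.2] 0.112
clock: 6.6
M [ 0.682   1.1736 -0.0931] [-5.9  2.9  5.2] 0.025
clock: 6.8
M [0.7285 1.1699 0.0243] [-5.1  4.3  5.3] -0.062
clock: 7.0
M [0.8146 1.1289 0.0169] [-5.1  4.2  4.4] -0.104
clock: 7.2
M [ 0.8797  1.1926 -0.0302] [-5.2  5.1  4.7] -0.148
```

```bash
python3 -m creep '[[-0.1,[0,0,0],0],[-0.1,[0,0,0],0],[-0.1,[0,0,0],0],[-0.1,[0,0,0],0],[-0.1,[0,0,-2],0],[-0.1,[0,0,-5],0],[-0.1,[0,0,-9],0],[-0.1,[0,0,-9],0],[-0.1,[0,0,-9],0]]'; python3 snap.py w4
python3 -c "
import cv2
b=cv2.imread('pics/w4.png')[60:360,120:520]
cv2.imwrite('pics/w4c.png',cv2.resize(b,None,fx=2,fy=2,interpolation=cv2.INTER_CUBIC))"
```

```text
clock: 8.1
eef_pos: [622.9, 62.4, 202.9]
eef_rot: [-3.141, -0.001, -0.147]
wrist_force: [-0.8, 0.6, -0.6]
finger_gap: 42.6
finger_force: 0.0
8.15 [622.45698496  62.36891244 201.73150873] [ 3.14142651e+00  7.49638770e-04 -1.46800998e-01]
```

View pics/w4c.png

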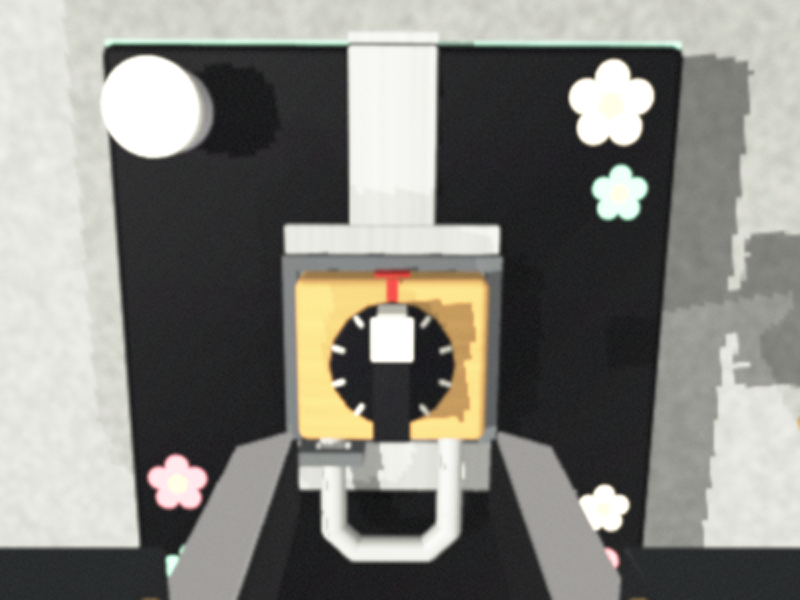

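The white end (392,330) points straight at the red mark (392,280) in line with the bar, so the dial is in the notch. The bow's centre is at crop (392,547). I'll compute where that is.

Run:
```python
from h import *
import json
A=json.load(open("w4.json"));a=lambda x,y:(120+x/2-.25,60+y/2-.25)
for n,u,z in [("bow",(392,547),78),("legL",(334,480),78),("legR",(449,480),78),("red",(392,272),90),("c1",(297,275),90),("c2",(487,275),90),("bar w",(392,316),115),("bar b",(391,440),115),("nestL",(282,256),72),("nestR",(501,256),72)]: print(n,atz(A,a(*u),z).round(1))
yaw=-.145;L=np.array([622.2,63.2]);e=np.array([np.cos(yaw),np.sin(yaw)])
T=L-74*e;print("bow pred",T)
s=manip.read_state();R0=R.from_euler("xyz",s["eef_rot"]).as_matrix()
print("delta tool to bow, cm",R0.T@(np.r_[T,82]-s["eef_pos"])/10,"turn units",np.degrees(s["eef_rot"][2]-(yaw+np.pi/2))/5)
```

```text
bow [549.8  73.4  78. ]
legL [579.1  90.3  78. ]
legR [573.1  49.1  78. ]
red [652.7  58.2  90. ]
c1 [656.2  89.1  90. ]
c2 [647.2  27.7  90. ]
bar w [643.2  59.6 115. ]
bar b [604.2  65.6 115. ]
nestL [661.1  95.5  72. ]
nestR [650.1  20.6  72. ]
bow pred [548.97656297  73.8924398 ]
delta tool to bow, cm [-7.42858913 -0.06711858 11.97871201] turn units -18.020637914760663
```

```bash
python3 -m creep '[[-0.32,[-7.4,0,0],-18],[-0.32,[-7.4,0,0],-18],[-0.32,[-7.4,0,0],-18],[-0.32,[-7.4,0,0],-18],[-0.32,[-7.4,0,0],-18],[-0.32,[-7.4,0,0],-18],[-0.32,[-7.4,0,0],-18],[-0.32,[-7.4,0,1],-18],[-0.32,[-7.4,0,2],-18],[-0.32,[-7.4,0,4],-18],[-0.32,[-7.4,0,5],-18],[-0.32,[-7.4,0,5],-18]]'; python3 -m creep '[[-0.32,[0,0,0],0],[-0.32,[0,0,0],0]]';  python3 snap.py w5
python3 -c "
import cv2
b=cv2.imread('pics/w5.png')
cv2.imwrite('pics/w5c.png',b)"
```

```text
clock: 9.35
eef_pos: [548.3, 73.1, 149.8]
eef_rot: [-3.137, 0.001, 1.425]
wrist_force: [0.1, 0.1, -0.3]
finger_gap: 32.1
finger_force: 0.0
clock: 9.55
eef_pos: [549.7, 73.2, 152.8]
eef_rot: [3.141, -0.0, 1.422]
wrist_force: [-0.2, 0.3, 0.1]
finger_gap: 32.1
finger_force: 0.0
9.6 [549.68554659  73.25731158 152.89002185] [ 3.14096306e+00 -1.57485908e-04  1.42253527e+00]
```

View pics/w5c.png

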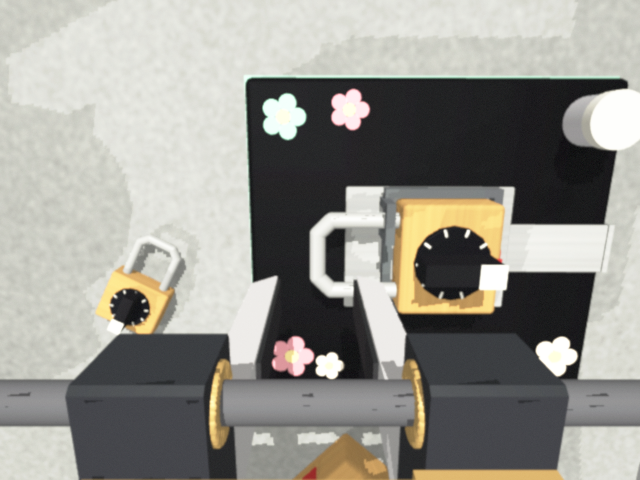

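The fingertips at (278,278) and (357,280) straddle the bow at (318,255), and the loop is clear, so I'll go down.

```bash
python3 -m creep '[[-0.32,[0,0,2],0],[-0.32,[0,0,4],0],[-0.32,[0,0,5.5],0],[-0.32,[0,0,6.3],0],[-0.32,[0,0,7],0],[-0.32,[0,0,7],0],[-0.32,[0,0,7],0]]'; python3 -m creep '[[-1,[0,0,0],0],[-1,[0,0,0],0],[-1,[0,0,0],0],[-1,[0,0,0],0],[-1,[0,0,0],0],[-1,[0,0,0],0]]' 12
```

```text
clock: 10.3
eef_pos: [549.8, 73.3, 83.1]
eef_rot: [3.141, -0.0, 1.424]
wrist_force: [-0.0, -0.3, -0.1]
finger_gap: 32.1
finger_force: 0.0
clock: 10.9
eef_pos: [549.6, 73.2, 82.6]
eef_rot: [3.141, -0.0, 1.424]
wrist_force: [0.8, -0.2, 0.5]
finger_gap: 8.5
finger_force: 12.0
```

```bash
python3 -m creep '[[-1,[0,-0.2,0],0],[-1,[0,-0.4,0],0],[-1,[0,-0.6,0],0],[-1,[0,-0.6,0],0]]' 20; python3 -m creep '[[-1,[0,-0.3,0],0],[-1,[0,-0.6,0],0],[-1,[0,-0.9,0],0],[-1,[0,-1.2,0],0],[-1,[0,-1.5,0],0],[-1,[0,-1.6,0],0],[-1,[0,-1.6,0],0]]'; python3 -m creep '[[-1,[0,-0.1,0],0],[-1,[0,-0.2,0],0],[-1,[0,-0.25,0],0],[-1,[0,-0.25,0],0]]'
```

```text
clock: 11.3
eef_pos: [543.3, 74.2, 82.5]
eef_rot: [-3.141, 0.0, 1.424]
wrist_force: [0.7, -0.6, 1.7]
finger_gap: 8.4
finger_force: 20.0
clock: 12.0
eef_pos: [527.4, 76.5, 82.4]
eef_rot: [-3.141, 0.0, 1.424]
wrist_force: [0.4, 1.7, 1.4]
finger_gap: 8.1
finger_force: 20.0
clock: 12.4
eef_pos: [525.2, 76.8, 82.4]
eef_rot: [-3.141, -0.0, 1.424]
wrist_force: [0.6, 1.2, 0.5]
finger_gap: 8.2
finger_force: 20.0
```

```bash
python3 -m creep '[[-1,[0,-0.1,0],0],[-1,[0,-0.15,0],0],[-1,[0,-0.15,0],0]]'; python3 snap.py w6; python3 -c "
import cv2
cv2.imwrite('pics/w6c.png',cv2.imread('pics/w6.png')[100:420,180:580])"
```

```text
clock: 12.7
eef_pos: [524.2, 77.0, 82.6]
eef_rot: [3.14, -0.0, 1.424]
wrist_force: [5.6, 0.4, -0.1]
finger_gap: 8.0
finger_force: 20.0
12.75 [524.15278463  77.02321003  82.6045515 ] [ 3.14048946e+00 -1.92850785e-04  1.42397764e+00]
```

View pics/w6c.png

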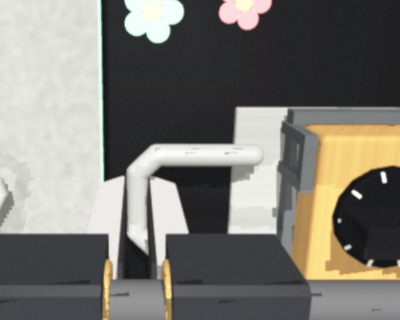

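The +y leg's end at (262,155) is out of the staple eye, and the force has risen to 5.6 N. One more small tug will confirm the stop.

```bash
python3 -m creep '[[-1,[0,-0.1,0],0],[-1,[0,-0.1,0],0],[-1,[0,-0.1,0],0]]'
```

```text
clock: 13.05
eef_pos: [524.1, 77.1, 82.8]
eef_rot: [3.138, -0.0, 1.424]
wrist_force: [12.3, 0.1, -3.4]
finger_gap: 8.1
finger_force: 20.0
```

```bash
python3 -m creep '[[-1,[0,0.1,0],0],[-0.4,[0,0.1,0],0],[-0.4,[0,0.1,0],0],[-0.4,[0,0.1,0],0],[-0.4,[0,0.1,0],0],[-0.4,[0,0.1,-3],0],[-0.4,[0,0.1,-7],0],[-0.4,[0,0.1,-9],0],[-0.4,[0,0.1,-9],0]]'; python3 -c "
from h import *
s=manip.read_state();R0=R.from_euler('xyz',s['eef_rot']).as_matrix()
print(R0.T@(np.array([622.5,63,112])-s['eef_pos'])/10, np.degrees(s['eef_rot'][2]+.146)/5)"
```

```text
clock: 13.95
eef_pos: [524.8, 77.1, 175.3]
eef_rot: [3.137, -0.001, 1.424]
wrist_force: [-0.1, 0.1, -0.4]
finger_gap: 28.4
finger_force: 0.0
[0.02283567 9.84297089 6.37558802] 17.99119641323641
```

```bash
python3 -m creep '[[-0.1,[0,9.8,0],18],[-0.1,[0,9.8,0],18],[-0.1,[0,9.8,0],18],[-0.1,[0,9.8,0],18],[-0.1,[0,9.8,0],18],[-0.1,[0,9.8,0],18],[-0.1,[0,9.8,0],18],[-0.1,[0,9.8,0],18],[-0.1,[0,9.8,0],18],[-0.1,[0,9.8,0],18],[-0.1,[0,9.8,0],18],[-0.1,[0,9.8,0],18]]'; python3 -m creep '[[-0.1,[0,0,0],0],[-0.1,[0,0,0],0]]'; python3 snap.py w7; python3 -c "
import cv2
cv2.imwrite('pics/w7c.png',cv2.imread('pics/w7.png')[60:400,120:520])"
```

```text
clock: 15.15
eef_pos: [620.3, 62.7, 171.0]
eef_rot: [3.141, 0.002, -0.148]
wrist_force: [-0.0, -0.7, -1.2]
finger_gap: 42.1
finger_force: 0.0
clock: 15.35
eef_pos: [620.6, 62.7, 171.9]
eef_rot: [3.141, 0.001, -0.145]
wrist_force: [-1.0, -0.4, 0.3]
finger_gap: 42.4
finger_force: 0.0
15.4 [620.62644586  62.70414539 172.10293793] [ 3.14149974e+00  4.55107198e-04 -1.45337477e-01]
```

View pics/w7c.png

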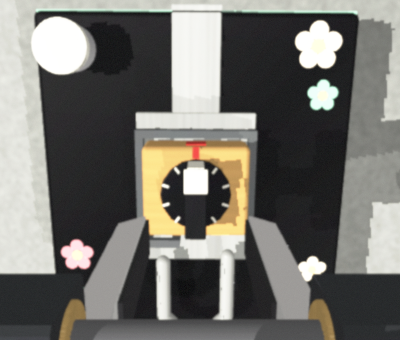

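The dial is still on the mark (195,150), the shackle is out and the lock sits in its nest. I'll grip the bar and lift.

```bash
python3 -m creep '[[-0.1,[0.1,0,2],0],[-0.1,[0.1,0,4],0],[-0.1,[0.1,0,5.2],0],[-0.1,[0.1,0,6],0],[-0.1,[0.1,0,6.1],0],[-0.1,[0.1,0,6.1],0],[-0.1,[0.1,0,6.1],0]]'; python3 -m creep '[[-1,[0,0,0],0],[-1,[0,0,0],0],[-1,[0,0,0],0],[-1,[0,0,0],0],[-1,[0,0,0],0],[-1,[0,0,0],0],[-1,[0,0,0],0]]' 45;  python3 -m creep '[[-1,[0,0,-0.2],0],[-1,[0,0,-0.4],0],[-1,[0,0,-0.6],0],[-1,[0,0,-0.8],0],[-1,[0,0,-1],0],[-1,[0,0,-1],0]]'
```

```text
clock: 16.1
eef_pos: [622.1, 62.6, 112.3]
eef_rot: [-3.141, -0.001, -0.147]
wrist_force: [0.4, -0.7, 0.5]
finger_gap: 42.6
finger_force: 0.0
clock: 16.8
eef_pos: [621.8, 62.6, 111.6]
eef_rot: [-3.141, -0.0, -0.147]
wrist_force: [0.4, 1.6, 1.6]
finger_gap: 11.6
finger_force: 45.0
clock: 17.4
eef_pos: [621.8, 62.6, 121.8]
eef_rot: [-3.142, -0.0, -0.147]
wrist_force: [-0.4, 0.0, -3.8]
finger_gap: 11.9
finger_force: 45.0
```

```bash
python3 -m creep '[[-1,[0,0,-1],0],[-1,[0,0,-2],0],[-1,[0,0,-4],0],[-1,[0,0,-6],0],[-1,[0,0,-8],0],[-1,[0,0,-10],0],[-1,[0,0,-12],0],[-1,[0,0,-14],0],[-1,[0,0,-16],0],[-1,[0,0,-17],0],[-1,[0,0,-17.5],0],[-1,[0,0,-17.5],0]]';python3 -m creep '[[-1,[0,0,0],0],[-1,[0,0,0],0],[-1,[0,0,0],0],[-1,[0,0,0],0]]'; python3 snap.py w8; python3 -c "
from h import *
s=cv2.cvtColor(manip.camera('side'),cv2.COLOR_RGB2BGR);w=cv2.imread('pics/w8.png')
c=np.zeros((600,800,3),np.uint8);c[:320,:]=cv2.resize(w[60:316,0:640],(800,320))
c[320:600,:400]=cv2.resize(s[150:290,200:400],(400,280))
cv2.imwrite('pics/fin.png',c)"
```

```text
clock: 18.6
eef_pos: [621.7, 62.5, 296.7]
eef_rot: [-3.142, -0.0, -0.147]
wrist_force: [-0.3, 0.3, -4.1]
finger_gap: 11.7
finger_force: 45.0
clock: 19.0
eef_pos: [621.7, 62.6, 296.1]
eef_rot: [3.142, 0.001, -0.147]
wrist_force: [0.6, 0.2, -5.1]
finger_gap: 11.4
finger_force: 45.0
19.05 [621.68870222  62.5572016  296.21431813] [ 3.14151639e+00  3.42088334e-04 -1.46797593e-01]
```

View pics/fin.png

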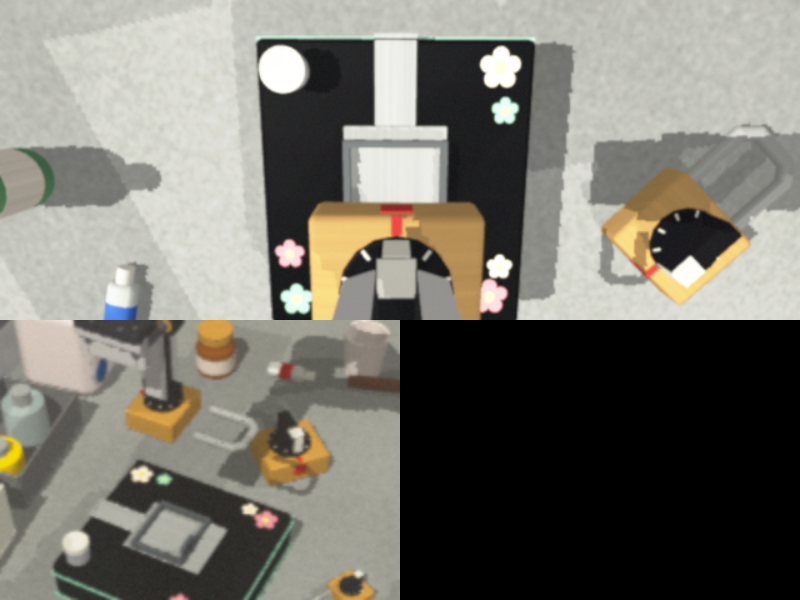

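The lock hangs level from the bar with its underside at about 248 mm. The bar is on the red mark, the shackle is out, the nest is empty and the other things have not moved. I'm handing it in.

```bash
python3 -c "
from cell import manip
print(manip.sign_off())"
```

```text
the job is handed in; nothing more can be done
None
```

The job is handed in: the dial clicked into the notch at the red mark, the shackle is pulled out to its stop, and the open lock is held level in the gripper with its underside about 25 cm above the table.

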